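Set the swivel vise to the red pin

ROBOT

A 7-joint arm with a two-finger parallel gripper is mounted at the origin on the work surface. World frame = base frame: x ahead of the robot, y to its left, z up, the work surface at z = 0. Lengths are in mm, angles in rad, forces in N, time in s.
With the tool pointing down it reaches from about 350 to 900 mm from the base axis. Payload 8.1 kg.
Tool frame: the origin (TCP) lies at the very end of the fingers, on their centre line; the grasp point (between the pads) lies 19 mm behind it; z points along the fingers, y is the line along which they close (so a half turn about z gives the same grasp; the last joint's range is limited). The gripper opens to 92 mm and grips with 3 to 60 N. Pads are 19 mm wide; open, the fingers measure 130 mm over their backs; the gripper's body (75 mm by 190 mm) begins 47 mm behind the grasp point.
Start: joints at [-1.32, 0.434, 0.025, 1.573, -0.012, 1.134, -0.075], TCP at [216.568, 586.293, 226.742] pointing down, gripper open.
Joint ranges: [-2.62, 2.62], [-0.44, 2.09], [-1.27, 1.32], [0.08, 2.57], [-1.32, 4.46], [0.12, 2], [-2.74, 2.74]. Speed limits (rad/s): [2.22, 2.22, 3.01, 3.01, 3.14, 3.14, 3.14].

INTERFACE

Orientations are given as a rotation vector (axis times angle).
In Python, from bench import manip, vision, spotter gives the robot as it stands. The module is installed in compiled form; this text tells all that it offers.
- The arm moves only by the shell command python3 -m crank 'ROWS'. ROWS is JSON, a list of rows, each a list of 7 numbers: the opening, from 0 (shut) to 1 (fully open), then the shift along the tool's x, y, z scaled (see below), then the turn, a rotation vector about the tool's x, y, z scaled (see below). In form: [[jaw, tx, ty, tz, wx, wy, wz], ...]. A call has 1 to 20 rows; each row is the pose to reach, as a shift and turn from the pose commanded when the call began, along the tool's axes at that moment, turning the shorter way round; what a row does not reach only later rows make up. The controller multiplies each number of a shift by 30 cm and each number of a turn by 360 degrees. A row lasts 1/12 s, in which the tool goes at most 41.7 mm and 7.16 degrees, less where a joint would pass 70% of its speed; a pose out of reach is approached as far as the arm can. A call with a number of a shift or a turn outside -1 to 1 is refused whole. A call with a gripper value outside its range is refused whole. The fingers move at their own pace and stop on an object; the grip force is fixed at half the most. Time passes only in rows, so rows that repeat a pose let the fingers close. It gives the time, the measured TCP pose, the force, the opening and the grip force at its end, in the units of the state.
- manip.observe(): the state, without advancing time (a new reading comes with each control period).
- vision.grab_frame(name): name is "side" or "top" or "wrist"; returns a dict with "img" (420x560x3 uint8, blue, green, red), "fx", "fy", "cx", "cy" (pixels), "D" ([k1, k2, p1, p2, k3] as OpenCV has them; the pictures are not rectified), "pose" (4x4, takes a point from camera to world coordinates); the wrist camera has in their place "hand_eye" (4x4, takes a point from camera to tool coordinates, whose origin is the TCP and whose axes are the flange's). Camera axes: x right, y up, looking along -z (the intrinsics and any distortion apply to the point x, -y, -z); pixel columns grow to the right and rows downward; lengths in mm; the calibration is good to about 2 mm. A picture is of the moment at which its call begins: read the wrist's pose just before it. There is no depth.
- manip.hand_in(): hands the job in; it is judged then, once.
Trained networks look in the newest picture that a camera, given by its name, has taken for a name from the list of things; names that differ only in an ending like _2 or _b are one class to them, and where a whole thing is asked for, a point or a joint stands for the part that bears it (a point fixed in the world has none). Each returns a list of dicts, best first, with "score" (0 to 1); they miss things now and then, are a little off and sometimes report something else, mostly with a low value. They report only what shows in the picture. A call takes as long as a camera call. They do not tell look-alikes from the thing itself.
- spotter.trace(target, camera): "pixels" (420x560 bool, what is visible of it) and "rect" ([left, top, right, bottom] in pixels, round what is visible of it).
- spotter.place_of(target, camera): "centre" ([row, column] in pixels: a listed point, or the origin of a listed thing).
The state is a dict: "clock": time; "qpos": joint angles; "qd": joint speeds; "effort": joint torques, N m; "tcp_pos": TCP position; "ee_rot": TCP orientation; "ft_force": force on the tool from outside, world axes, zero at the start; "ft_torque": the same for the moment, N m; "opening": finger opening in mm; "gripper_force": force on a finger pad.
Only numpy, scipy, OpenCV 4.12 (cv2) and the standard library are available. Lean on these libraries where they do the work, as an engineer would, in place of code of your own. Each camera call takes 0.05 s, during which the arm holds its last target. There are 200 camera calls.

TASK

The carving vise has to face the red index pin for the next job: loosen the black clamp knob on its right until the brass foot is off the flange, swing the vise by its upright wooden handle until the black pointer is in line with the red pin (not the yellow one), then do the knob up again to about 35 degrees beyond the point where you feel it begin to bite (never as far as 60 beyond), and let go. Never drag the vise round while it is clamped, and leave the things lying about where they are.

Things in the scene. Friction and masses are not known exactly. Their poses are not given: they have to be found in the camera images.
- vise_head (a joint): swivel angle of the cream vise on its base (rad, counter-clockwise from above positive, 0 = pointer straight along the base's +x axis, range -0.75 to 0.75). It starts near 0. Unclamped it is stiff (about 0.7 N m, 5 N at the handle) and stays where it is left.
- vise_base: fixed round cream base, 264 across, 18 high, on the table; origin on the swivel's vertical axis at table height; its +x axis runs to the middle of the aluminium angle bar (44 x 230, 14 high, ticks every 5 degrees) in which the pins stand 155 from the base's y axis. On it turns the head: a steel flange 256 across whose top is at 30, with vise body and workpiece up to 103 high within 80 of the axis.
- swing_handle (a point): centre of the upright turned wooden handle at the near end of the vise, 24 across and 56 tall (28 above and below this point), 145 from the swivel axis on the side opposite the pointer, in line with axis and pointer; its top stands 126 over the table and it is free all round above the arm that carries it, whose top is at 70
- pointer (a point): outer tip of the black pointer on the vise flange, 140 from the swivel axis; its x axis points outwards along the pointer, z up. Pointer on the mark means that the red pin lies on this x axis (5 mm either side will do).
- red_pin_mark (a point): centre of the red round head (15 across) of the index pin standing in the angle bar, 24 tall; seen from the swivel axis it stands 0.28 to 0.52 rad to the left or right of the base's +x axis
- yellow_pin_mark (a point): the same of the yellow index pin, on the other side: not wanted here
- knob_grip (a point): centre of the grip of the black clamp knob: an upright bar 46 long, 14 wide, 34 high (17 above and below this point), above a round plate; about 143 over the table on a bracket, 115 from the swivel axis to the base's -y side. It turns about the vertical through this point without rising or sinking. Its x axis lies along the bar (white line at the +x end). Grip across the 14.
- clamp_knob (a joint): turning of the clamp knob (rad, clockwise from above positive = tighten, stops at -1.8 and 0.95); starts within 0.06 of 0, half or fully tight. Turning back 1.1 rad from the start always frees it. Free, it drags with 0.06 N m; from the touch on, the torque that it puts on the hand when tightened climbs by about 0.5 N m per rad (0.25 to 0.3 when right). It stays where it is left.
- clamp_foot: brass foot of the clamp screw, 22 across, pressing down on the steel flange, 113 below the knob's grip. The knob angle at which it touches differs each time (anywhere from -0.87 to -0.14 rad) and cannot be read, only felt; past it the force is 107 N per rad. 50 to 85 N, 0.47 to 0.79 rad past the touch, is right; over 130 N is overstrained.
- bowl_mid (a point): turned wooden bowl, 130 across, 55 high; bystander; this point is the middle of it
- gouge_mid (a point): turning gouge lying flat, 300 long, wooden handle; bystander; this point is the middle of it
- mallet_mid (a point): small hammer lying flat, 260 long; bystander; this point is the middle of it
- finish_jar_mid (a point): closed jar of finish, 70 across, 100 high; bystander; this point is the middle of it
- sanding_block_mid (a point): cork sanding block 100 x 60 x 35 high; bystander; this point is the middle of it
- blank_mid (a point): reddish square wood blank 160 x 45 x 45; bystander; this point is the middle of it
- wrench_mid (a point): steel spanner lying flat, 160 long; bystander; this point is the middle of it
Things that resemble listed ones, but are neither listed nor needed, are in the scene too. Of the things that look like the part that bears knob_grip, the smaller one is meant.

How it is judged (in metres and radians):
On the way, in this order (a step that is already met when the one before it is completed fails the run):
1. the clamp is loosened: the foot no longer presses on the flange (contact force between clamp_foot and anything else below 2 N), for 0.2 s.
2. with the clamp loose, the vise stands with its pointer within 5 mm of the line to the red pin (contact force between clamp_foot and anything else below 2 N and y of red_pin_mark in the frame of pointer between -0.005 and 0.005 m and velocity of joint vise_head between -0.05 and 0.05 rad/s), for 0.3 s.
3. the clamp is firmly tightened (50 to 85 N under the foot) with the pointer still on the red pin (contact force between clamp_foot and anything else between 50 and 85 N and y of red_pin_mark in the frame of pointer between -0.005 and 0.005 m and velocity of joint vise_head between -0.05 and 0.05 rad/s), for 0.3 s.
At the end, for the whole second after the job is handed in: The pointer is at rest in line with the red pin (the pin's centre within 5 mm of the pointer's line), and the foot presses on the flange with 50 to 85 N (the knob about 27 to 45 degrees past the touch) (all of step 3).
It fails at once if the clamp is overstrained (over 130 N under the foot) (contact force between clamp_foot and anything else above 130 N).
It fails at once if the vise is dragged round while clamped (over 8 N under the foot) (contact force between clamp_foot and anything else above 8 N and (velocity of joint vise_head above 0.15 rad/s or velocity of joint vise_head below -0.15 rad/s)).
It fails at once if a bystander is shifted more than 20 mm (distance of any of bowl_mid, gouge_mid, mallet_mid, finish_jar_mid, sanding_block_mid, blank_mid, wrench_mid from where it was at the start of the episode above 0.02 m).
It also fails if it takes over 72 s, if anything falls off the work surface, if the arm or the gripper's body presses on something with over 40 N, if the wrist force passes 120 N, or if a joint passes its speed limit or range.

## Working session

There is one attempt and no reset: what is moved stays moved. The work goes in short steps, Python scripts to look and compute and a shell command to move; the robot and the scene stay as the last step left them, time stands still between calls to the robot, and variables do not carry over. Pictures are saved under pics/ and viewed, at most 10 in all, crops included, and the job is handed in when it is done.

```bash
mkdir -p pics; cat > h.py <<'E'
import numpy as np, cv2
from scipy.spatial.transform import Rotation as R
from bench import manip, vision, spotter
def campose(f,st=None):
    if "pose" in f: return np.array(f["pose"])
    T=np.eye(4);T[:3,:3]=R.from_rotvec(st["ee_rot"]).as_matrix();T[:3,3]=st["tcp_pos"]
    return T@np.array(f["hand_eye"])
def ray(f,T,rc):
    K=np.array([[f["fx"],0,f["cx"]],[0,f["fy"],f["cy"]],[0,0,1.]])
    u=cv2.undistortPoints(np.array([[[rc[1],rc[0]]]],float),K,np.array(f["D"],float))[0,0]
    d=T[:3,:3]@np.array([u[0],-u[1],-1.]);return T[:3,3],d
def atz(f,T,rc,z):
    o,d=ray(f,T,rc);return o+d*(z-o[2])/d[2]
def proj(f,T,p):
    K=np.array([[f["fx"],0,f["cx"]],[0,f["fy"],f["cy"]],[0,0,1.]])
    q=T[:3,:3].T@(np.array(p,float)-T[:3,3]);q=q*[1,-1,-1]
    return cv2.projectPoints(q[None],np.zeros(3),np.zeros(3),K,np.array(f["D"],float))[0][0,0][::-1]
E
python3 - <<'E'
from h import *
s=manip.observe();print(s)
Z={"vise_base":0,"swing_handle":98,"pointer":30,"red_pin_mark":38,"yellow_pin_mark":38,"knob_grip":143}
ims=[]
for c in("top","side"):
    f=vision.grab_frame(c);T=campose(f);ims.append(f["img"]);print(c,T[:3,3].round())
    for k,z in Z.items():
        for r in spotter.place_of(k,c)[:3]:
            print(k,round(r["score"],2),np.round(r["centre"]),atz(f,T,r["centre"],z).round(1))
for n,i in zip(("top","side"),ims): cv2.imwrite(f"pics/{n}0.png",cv2.resize(i,(800,600)))
E
```

```text
{'clock': 0.0, 'qpos': array([-1.31962304,  0.43523153,  0.02496194,  1.57410142, -0.01158225,
        1.13398753, -0.07509121]), 'qd': array([ 0.00079277, -0.00174274, -0.00072201,  0.00036668, -0.00121164,
        0.00096588,  0.00019702]), 'effort': array([-1.88334139e-03, -6.67834640e+01,  9.84830260e-01, -3.14460468e+01,
       -6.03516586e-02,  4.27504582e-02,  1.86285561e-04]), 'tcp_pos': array([216.40111726, 585.79536481, 225.93786623]), 'ee_rot': array([-5.52857664e-01, -3.09243671e+00,  2.47906495e-03]), 'ft_force': array([0.1174044 , 0.21829932, 0.54521124]), 'ft_torque': array([-0.02102925,  0.02570503, -0.01016898]), 'gripper_force': 0.0, 'opening': 91.8176744936122}
top [ 352.  -33. 1166.]
vise_base 0.61 [204. 259.] [592.8  46.4   0. ]
vise_base 0.19 [197. 310.] [628.3 -87.1   0. ]
swing_handle 0.74 [255. 257.] [449.7  29.2  98. ]
pointer 0.86 [150. 258.] [733.6  65.3  30. ]
red_pin_mark 0.49 [140. 234.] [750.7 129.   38. ]
yellow_pin_mark 0.73 [211. 456.] [ 624.  -462.9   38. ]
yellow_pin_mark 0.54 [144. 282.] [752.2   1.4  38. ]
knob_grip 0.81 [194. 306.] [599.8 -71.2 143. ]
knob_grip 0.79 [305. 297.] [344.3 -75.9 143. ]
knob_grip 0.69 [266. 415.] [ 460.2 -333.2  143. ]
side [  278. -1108.  1077.]
vise_base 0.73 [218. 285.] [604.   67.3   0. ]
vise_base 0.58 [197. 322.] [761.4 139.8   0. ]
vise_base 0.55 [210. 238.] [458.3 151.1   0. ]
swing_handle 0.91 [210. 240.] [448.1  37.2  98. ]
pointer 0.75 [203. 325.] [747.8  73.1  30. ]
pointer 0.29 [294. 366.] [ 726.9 -339.6   30. ]
red_pin_mark 0.55 [195. 318.] [735.8 110.3  38. ]
red_pin_mark 0.48 [210. 294.] [633.   59.2  38. ]
yellow_pin_mark 0.61 [216. 333.] [749.2  -7.5  38. ]
knob_grip 0.9 [215. 216.] [365.1 -19.8 143. ]
knob_grip 0.75 [211. 294.] [595.5 -67.1 143. ]
```

View pics/top0.png

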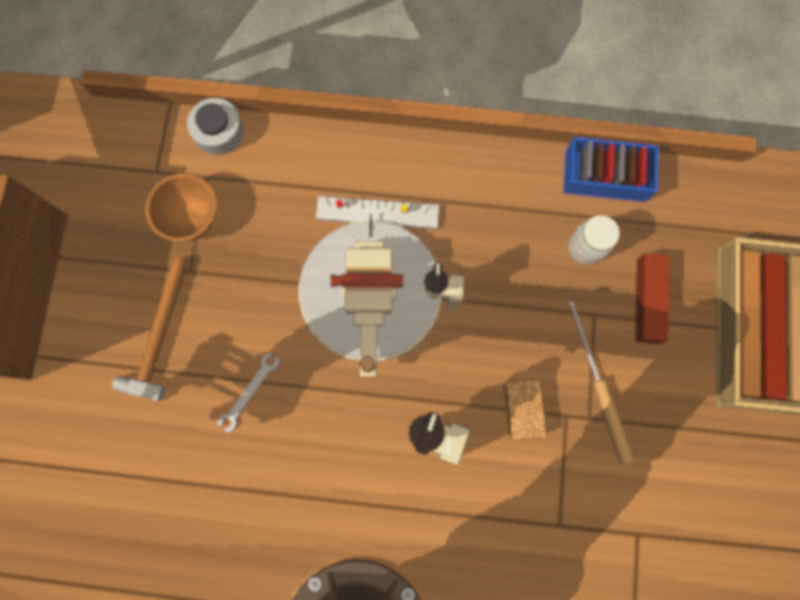

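View pics/side0.png

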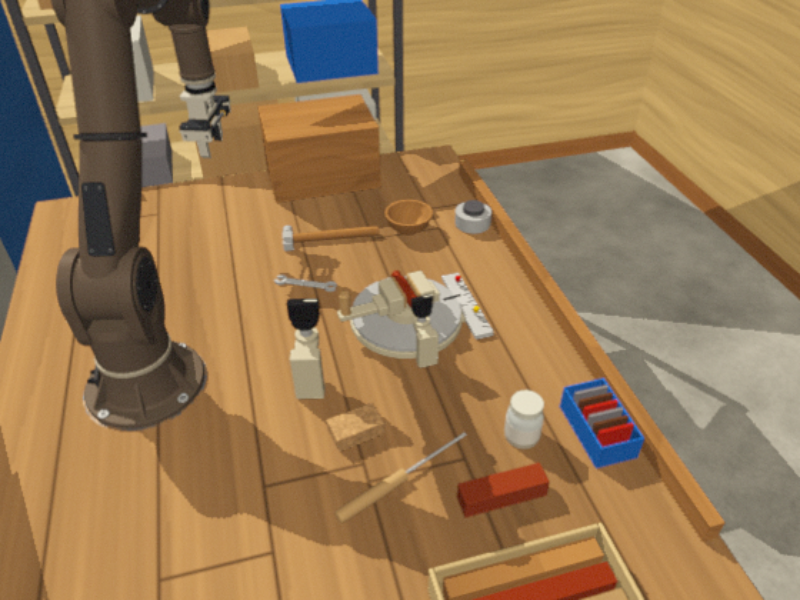

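The top view (800x600) shows two black knobs:
- (437,280): small knob on the bracket at the right of the vise.
- (428,433): larger free-standing look-alike.

I choose (437,280), at about world (599,-71). The red pin is at (340,203), left of +x. The yellow pin is at (405,208).

Next I'll move above the knob and take the close check there.

```bash
cat >> h.py <<'E'
def rel(p,yawdeg):
    "numbers for a row reaching tcp p, tool down, tool x at yaw"
    s=manip.observe();R0=R.from_rotvec(s["ee_rot"])
    c,n=np.cos(np.radians(yawdeg)),np.sin(np.radians(yawdeg))
    Rt=R.from_matrix(np.array([[c,n,0],[n,-c,0],[0,0,-1.]]))
    print("t",np.round(R0.inv().apply(np.array(p)-s["tcp_pos"])/300,4),"w",np.round((R0.inv()*Rt).as_rotvec()/(2*np.pi),4),"clk",round(s["clock"],2),"tcp",s["tcp_pos"].round(1),"q7",s["qpos"][[0,6]].round(2),"F",s["ft_force"].round(1),"M",s["ft_torque"].round(2),"op",round(s["opening"],1))
E
python3 -m crank '[[1,-0.98,-0.81,-0.25,0,0,0.25],[1,-0.98,-0.81,-0.25,0,0,0.25],[1,-0.98,-0.81,-0.25,0,0,0.25],[1,-0.98,-0.81,-0.25,0,0,0.25],[1,-0.98,-0.81,-0.25,0,0,0.25],[1,-0.98,-0.81,-0.25,0,0,0.25],[1,-0.98,-0.81,-0.25,0,0,0.25],[1,-0.98,-0.81,-0.25,0,0,0.25],[1,-0.98,-0.81,-0.25,0,0,0.25],[1,-0.98,-0.81,-0.25,0,0,0.25],[1,-0.98,-0.81,-0.25,0,0,0.25],[1,-0.98,-0.81,-0.25,0,0,0.25],[1,-0.98,-0.81,-0.25,0,0,0.25],[1,-0.98,-0.81,-0.25,0,0,0.25]]'
python3 -c "
from h import *
rel([590,-60,320],7)
f=vision.grab_frame('wrist');print(np.round(f['hand_eye'],2))"
```

```text
clock: 1.87
tcp_pos: [408.2, 256.4, 301.9]
ee_rot: [-2.581, -1.791, -0.001]
ft_force: [0.2, -0.2, -0.7]
opening: 91.5
gripper_force: 0.0
t [-0.7758  0.9368 -0.0606] w [-0.000e+00 -1.000e-04  1.736e-01] clk 1.87 tcp [408.2 256.4 301.9] q7 [-1.04 -0.96] F [ 0.2 -0.2 -0.7] M [-0.13  0.15  0.01] op 91.5
[[   0.      0.96    0.26   70.66]
 [   1.     -0.     -0.      0.23]
 [  -0.      0.26   -0.96 -157.45]
 [   0.      0.      0.      1.  ]]
```

```bash

python3 -m crank '[[1,-0.776,0.937,-0.06,0,0,0.174],[1,-0.776,0.937,-0.06,0,0,0.174],[1,-0.776,0.937,-0.06,0,0,0.174],[1,-0.776,0.937,-0.06,0,0,0.174],[1,-0.776,0.937,-0.06,0,0,0.174],[1,-0.776,0.937,-0.06,0,0,0.174],[1,-0.776,0.937,-0.06,0,0,0.174],[1,-0.776,0.937,-0.06,0,0,0.174],[1,-0.776,0.937,-0.06,0,0,0.174],[1,-0.776,0.937,-0.06,0,0,0.174],[1,-0.776,0.937,-0.06,0,0,0.174],[1,-0.776,0.937,-0.06,0,0,0.174],[1,-0.776,0.937,-0.06,0,0,0.174],[1,-0.776,0.937,-0.06,0,0,0.174]]'
python3 - <<'E'
from h import *
rel([599,-70,260],7)
s=manip.observe();f=vision.grab_frame('wrist');T=campose(f,s)
for k,z in {"knob_grip":143,"red_pin_mark":38,"yellow_pin_mark":38,"pointer":30,"vise_base":0}.items():
    for r in spotter.place_of(k,'wrist')[:2]: print(k,round(r["score"],2),np.round(r["centre"]),atz(f,T,r["centre"],z).round(1))
cv2.imwrite("pics/w1.png",f["img"])
print(proj(f,T,[599,-70,160]),proj(f,T,[619,-70,160]),proj(f,T,[599,-50,160]))
E
```

```text
clock: 3.08
tcp_pos: [590.9, -57.7, 319.7]
ee_rot: [-3.134, -0.2, 0.0]
ft_force: [-0.0, 0.4, -0.6]
opening: 91.8
gripper_force: 0.0
t [0.0216 0.0443 0.199 ] w [-0.0002  0.      0.0008] clk 3.08 tcp [590.9 -57.7 319.7] q7 [-0.54 -1.16] F [-0.   0.4 -0.6] M [-0.03  0.2  -0.01] op 91.8
knob_grip 0.65 [190. 287.] [596.1 -69.5 143. ]
red_pin_mark 0.45 [ 42. 153.] [745.7 121.1  38. ]
red_pin_mark 0.39 [182. 544.] [ 637.1 -446.3   38. ]
yellow_pin_mark 0.57 [ 46. 247.] [755.2   0.   38. ]
yellow_pin_mark 0.48 [ 43. 155.] [744.8 118.7  38. ]
pointer 0.93 [ 58. 200.] [735.2  61.2  30. ]
vise_base 0.56 [162. 208.] [596.1  45.3   0. ]
[191.12680857 288.6794423 ] [171.68834955 291.43152992] [188.64665616 269.1610162 ]
```

View pics/w1.png

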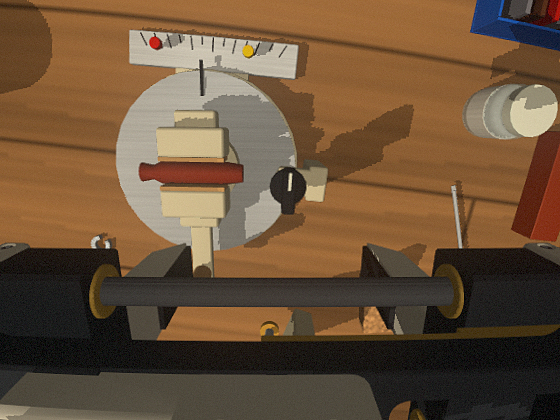

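The wrist picture shows the small knob at (288,187) beside the flange, its white line pointing up the picture. The red pin is at (155,43), the yellow at (248,51), and the pointer tip at (201,60). I'll crop in on the knob to confirm the bar direction.

```bash
python3 - <<'E'
from h import *
i=cv2.imread("pics/w1.png")[150:225,245:345];cv2.imwrite("pics/k1.png",cv2.resize(i,(800,600),interpolation=cv2.INTER_CUBIC))
E
```

```text
(no output)
```

View pics/k1.png

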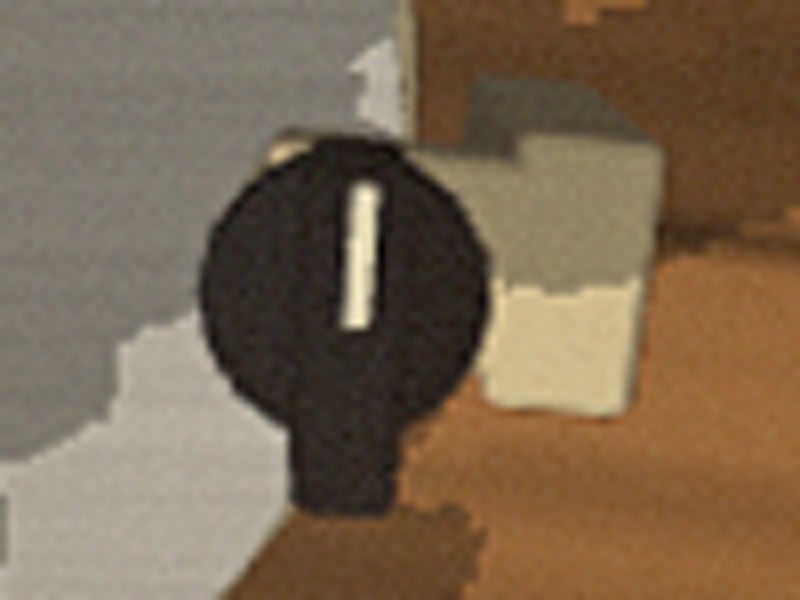

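The crop shows the knob bar running from (291,171) to (288,214) in the full picture, with the white line leaning slightly right of vertical. This is the bracket-mounted knob.

```bash
python3 - <<'E'
from h import *
s=manip.observe();f=vision.grab_frame('wrist');T=campose(f,s)
a=atz(f,T,[173.1,291],160);b=atz(f,T,[190.6,289.4],160);c=atz(f,T,[213.5,288.2],160);m=atz(f,T,[192,289.5],160)
print(a,b,c,m,np.degrees(np.arctan2(*(a-b)[1::-1])),np.degrees(np.arctan2(*(a-c)[1::-1])))
g=vision.grab_frame('top');r=spotter.trace("knob_grip","top")
for q in spotter.place_of("knob_grip","top")[:3]: print(q, atz(g,campose(g),q["centre"],143))
rel([m[0],m[1],132],6)
E
```

```text
[617.72713766 -71.17566208 160.        ] [599.81263813 -72.00717429 160.        ] [575.70194538 -74.05727649 160.        ] [598.38692575 -72.3052398  160.        ] 2.6575105297163755 3.922559476968141
t [0.0186 0.0461 0.6258] w [-0.    -0.     0.003] clk 3.58 tcp [591.1 -59.3 319.7] q7 [-0.54 -1.16] F [0.6 0.  0.5] M [-0.06  0.14  0.  ] op 91.6
```

```bash

python3 -m crank '[[1,0.018,0.042,0.2,0,0,0.008],[1,0.018,0.042,0.4,0,0,0.008],[1,0.018,0.042,0.45,0,0,0.008],[1,0.018,0.042,0.5,0,0,0.008],[1,0.018,0.042,0.55,0,0,0.008],[1,0.018,0.042,0.6,0,0,0.008],[1,0.018,0.042,0.615,0,0,0.008],[1,0.018,0.042,0.615,0,0,0.008],[1,0.018,0.042,0.615,0,0,0.008]]'
python3 - <<'E'
from h import *
rel([598,-71.5,135],4)
E
```

```text
clock: 4.33
tcp_pos: [598.4, -71.3, 135.8]
ee_rot: [3.139, 0.115, 0.001]
ft_force: [0.2, 0.6, 0.5]
opening: 91.5
gripper_force: 0.0
t [-0.0014  0.0004  0.0027] w [ 0.     -0.0001  0.0006] clk 4.33 tcp [598.4 -71.3 135.8] q7 [-0.44 -1.06] F [0.2 0.6 0.5] M [-0.08  0.18  0.  ] op 91.5
```

```bash

python3 -m crank '[[0,0,0,0.003,0,0,0],[0,0,0,0.003,0,0,0],[0,0,0,0.003,0,0,0],[0,0,0,0.003,0,0,0],[0,0,0,0.003,0,0,0],[0,0,0,0.003,0,0,0],[0,0,0,0.003,0,0,0],[0,0,0,0.003,0,0,0],[0,0,0,0.003,0,0,0],[0,0,0,0.003,0,0,0]]'
python3 - <<'E'
from h import *
rel([598,-71.5,135],4)
E
```

```text
clock: 5.17
tcp_pos: [598.1, -71.1, 134.3]
ee_rot: [-3.139, -0.115, 0.0]
ft_force: [0.1, -0.4, 0.7]
opening: 29.7
gripper_force: 0.0
t [-0.0003  0.0012 -0.0023] w [-0.      0.      0.0006] clk 5.17 tcp [598.1 -71.1 134.3] q7 [-0.44 -1.05] F [ 0.1 -0.4  0.7] M [0.03 0.19 0.  ] op 29.7
```

```bash

python3 -m crank '[[0,0,0,0,0,0,0],[0,0,0,0,0,0,0],[0,0,0,0,0,0,0],[0,0,0,0,0,0,0],[0,0,0,0,0,0,0]]'
python3 - <<'E'
from h import *
rel([598,-71.5,135],4)
E
```

```text
clock: 5.58
tcp_pos: [598.0, -69.8, 134.3]
ee_rot: [-3.138, -0.117, 0.001]
ft_force: [-0.8, 5.0, 2.5]
opening: 14.0
gripper_force: 30.0
t [-0.0003  0.0057 -0.0024] w [-0.0003  0.0001  0.0007] clk 5.58 tcp [598.  -69.8 134.3] q7 [-0.44 -1.05] F [-0.8  5.   2.5] M [ 1.05  0.44 -0.02] op 14.0
```

```bash

python3 -m crank '[[0,0,-0.004,0,0,0,-0.02],[0,0,-0.004,0,0,0,-0.04],[0,0,-0.004,0,0,0,-0.06],[0,0,-0.004,0,0,0,-0.06],[0,0,-0.004,0,0,0,-0.06]]'
python3 -c "
from h import *
rel([598,-69.8,135],4)"
python3 -m crank '[[0,0,0,0,0,0,-0.02],[0,0,0,0,0,0,-0.04],[0,0,0,0,0,0,-0.06],[0,0,0,0,0,0,-0.08],[0,0,0,0,0,0,-0.10],[0,0,0,0,0,0,-0.12],[0,0,0,0,0,0,-0.125],[0,0,0,0,0,0,-0.125],[0,0,0,0,0,0,-0.125]]'
python3 -c "
from h import *
rel([598,-69.8,135],4)"
```

```text
clock: 6.0
tcp_pos: [597.8, -69.3, 134.1]
ee_rot: [-3.062, -0.696, 0.0]
ft_force: [-1.5, 3.5, -0.3]
opening: 14.1
gripper_force: 30.0
t [-0.      0.0018 -0.0028] w [-0.0002  0.      0.0601] clk 6.0 tcp [597.8 -69.3 134.1] q7 [-0.38 -0.75] F [-1.5  3.5 -0.3] M [0.85 0.22 0.01] op 14.1
clock: 6.75
tcp_pos: [597.2, -68.7, 134.1]
ee_rot: [-2.562, -1.814, 0.001]
ft_force: [-3.3, 6.1, 3.8]
opening: 14.1
gripper_force: 30.0
t [-0.0024  0.0038 -0.003 ] w [-4.00e-04  1.00e-04  1.85e-01] clk 6.75 tcp [597.2 -68.7 134.1] q7 [-0.24 -0.09] F [-3.3  6.1  3.8] M [1.18 0.89 0.04] op 14.1
```

```bash

python3 -m crank '[[1,0,0,0,0,0,0],[1,0,0,0,0,0,0],[1,0,0,0,0,0,0],[1,0,0,0,0,0,0],[1,0,0,-0.02,0,0,0],[1,0,0,-0.1,0,0,0],[1,0,0,-0.2,0,0,0],[1,0,0,-0.3,0,0,0],[1,0,0,-0.3,0,0,0]]'
python3 -c "
from h import *
rel([620,60,300],6.5)"
```

```text
clock: 7.5
tcp_pos: [601.0, -71.0, 230.7]
ee_rot: [2.557, 1.815, 0.011]
ft_force: [1.5, 0.0, 1.4]
opening: 69.0
gripper_force: 0.0
t [ 0.4338 -0.0823 -0.2306] w [ 0.001  -0.0012  0.1784] clk 7.5 tcp [601.  -71.  230.7] q7 [-0.27 -0.13] F [1.5 0.  1.4] M [-0.11 -0.03 -0.01] op 69.0
```

```bash

python3 -m crank '[[1,0.434,-0.082,-0.23,0,0,0.178],[1,0.434,-0.082,-0.23,0,0,0.178],[1,0.434,-0.082,-0.23,0,0,0.178],[1,0.434,-0.082,-0.23,0,0,0.178],[1,0.434,-0.082,-0.23,0,0,0.178],[1,0.434,-0.082,-0.23,0,0,0.178],[1,0.434,-0.082,-0.23,0,0,0.178],[1,0.434,-0.082,-0.23,0,0,0.178],[1,0.434,-0.082,-0.23,0,0,0.178],[1,0.434,-0.082,-0.23,0,0,0.178],[1,0.434,-0.082,-0.23,0,0,0.178],[1,0.434,-0.082,-0.23,0,0,0.178],[1,0.434,-0.082,-0.23,0,0,0.178],[1,0.434,-0.082,-0.23,0,0,0.178],[1,0.434,-0.082,-0.23,0,0,0.178]]'
cat >> h.py <<'E'
def look(name=None):
    for _ in range(3): s=manip.observe();f=vision.grab_frame('wrist')
    T=campose(f,s);hsv=cv2.cvtColor(f["img"],cv2.COLOR_BGR2HSV)
    for k,lo,hi in(("red",(0,170,110),(4,255,255)),("red2",(174,170,110),(180,255,255)),("yel",(22,150,120),(32,255,255))):
        n,l,st,c=cv2.connectedComponentsWithStats(cv2.inRange(hsv,lo,hi))
        for j in range(1,n):
            if st[j,4]>25: print(k,st[j],c[j][::-1].round(1),atz(f,T,c[j][::-1],38).round(1))
    for k,z in {"red_pin_mark":38,"yellow_pin_mark":38,"pointer":30,"vise_base":0,"swing_handle":98,"knob_grip":143}.items():
        for r in spotter.place_of(k,'wrist')[:2]: print(k,round(r["score"],2),np.round(r["centre"],1),atz(f,T,r["centre"],z).round(1))
    r=spotter.trace("vise_base","wrist")
    if r: print("base rect",r[0]["rect"])
    if name: cv2.imwrite(name,cv2.resize(f["img"],(800,600)))
    return f,T
E
python3 -c "
from h import *
look('pics/w2.png')
rel([450,29,200],6.5)"
```

```text
clock: 8.75
tcp_pos: [617.6, 60.9, 293.4]
ee_rot: [-3.136, -0.186, -0.0]
ft_force: [-0.1, 0.1, 1.2]
opening: 91.7
gripper_force: 0.0
red [235  67  11  12 103] [ 72.2 240.3] [745.9 119.6  38. ]
yel [333  76  11  13 100] [ 81.6 337.7] [7.494e+02 2.000e-01 3.800e+01]
red_pin_mark 0.65 [ 72.6 241.4] [745.6 118.2  38. ]
yellow_pin_mark 0.61 [ 76.7 337.9] [755.1   0.9  38. ]
pointer 0.9 [ 91.4 286.6] [731.2  60.7  30. ]
vise_base 0.7 [194.3 284.4] [593.7  45.5   0. ]
vise_base 0.5 [232.9  30.9] [487.1 429.3   0. ]
swing_handle 0.66 [320.4 286.4] [451.3  27.3  98. ]
knob_grip 0.97 [237.2 400. ] [593.1 -71.9 143. ]
base rect [191.4, 56.1, 388.7, 335.5]
t [-0.5671  0.0409  0.3111] w [-0.      0.      0.0006] clk 9.25 tcp [617.5  61.1 293.3] q7 [-0.63 -1.38] F [-0.9 -0.2 -0.3] M [-0.08  0.18  0.06] op 91.9
```

View pics/w2.png

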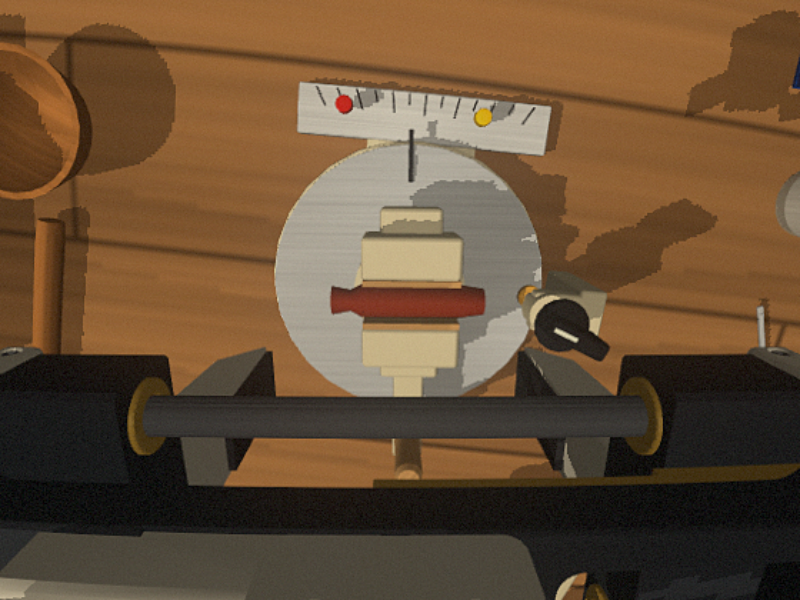

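The picture shows the pointer at (411,131), the red pin at (344,104), the yellow at (483,117) and the knob turned back. The vise needs a swing of about +0.34 rad. I'll go to the handle.

```bash

python3 -m crank '[[1,-0.14,0.04,0,0,0,0],[1,-0.28,0.04,0,0,0,0],[1,-0.42,0.042,0.1,0,0,0],[1,-0.53,0.042,0.2,0,0,0],[1,-0.566,0.044,0.3,0,0,0],[1,-0.566,0.044,0.3,0,0,0],[1,-0.566,0.044,0.3,0,0,0]]'
python3 -c "
from h import *
rel([450.5,27.8,82],6.8)"
```

```text
clock: 9.83
tcp_pos: [447.6, 27.9, 201.8]
ee_rot: [-3.136, -0.184, 0.007]
ft_force: [-0.1, -0.6, 0.5]
opening: 91.9
gripper_force: 0.0
t [0.0112 0.0016 0.3994] w [-0.0001  0.0007 -0.0002] clk 9.83 tcp [447.6  27.9 201.8] q7 [-0.76 -1.45] F [-0.1 -0.6  0.5] M [-0.06  0.09  0.02] op 91.9
```

```bash

python3 -m crank '[[1,0.009,0.001,0.1,0,0,0],[1,0.009,0.001,0.2,0,0,0],[1,0.009,0.001,0.3,0,0,0],[1,0.009,0.001,0.37,0,0,0],[1,0.009,0.001,0.4,0,0,0],[1,0.009,0.001,0.4,0,0,0],[0,0.009,0.001,0.4,0,0,0],[0,0.009,0.001,0.4,0,0,0],[0,0.009,0.001,0.4,0,0,0],[0,0.009,0.001,0.4,0,0,0],[0,0.009,0.001,0.4,0,0,0],[0,0.009,0.001,0.4,0,0,0],[0,0.009,0.001,0.4,0,0,0],[0,0.009,0.001,0.4,0,0,0],[0,0.009,0.001,0.4,0,0,0],[0,0.009,0.001,0.4,0,0,0],[0,0.009,0.001,0.4,0,0,0],[0,0.009,0.001,0.4,0,0,0],[0,0.009,0.001,0.4,0,0,0]]'
python3 -c "
from h import *
s=manip.observe();R0=R.from_rotvec(s['ee_rot']);p0=s['tcp_pos']
rel([450.5,27.8,82],6.8)
C=np.array([594,44.5]);v=p0[:2]-C
print(np.hypot(*v))
for a in np.arange(.04,.41,.04):
    c,n=np.cos(a),np.sin(a);q=C+np.array([[c,-n],[n,c]])@v
    print(round(a,2),(R0.inv().apply(np.r_[q-p0[:2],0])/300).round(4),round(-a/2/np.pi,4))
"
```

```text
clock: 11.42
tcp_pos: [453.0, 28.6, 83.3]
ee_rot: [-3.136, -0.185, 0.001]
ft_force: [-1.7, 4.0, 2.3]
opening: 22.9
gripper_force: 30.0
t [-0.0085  0.0016  0.0043] w [-0.0001  0.0001 -0.0001] clk 11.42 tcp [453.   28.6  83.3] q7 [-0.63 -1.25] F [-1.7  4.   2.3] M [0.67 0.41 0.01] op 22.9
141.9112280612938
0.04 [ 0.0003  0.0189 -0.    ] -0.0064
0.08 [ 0.0013  0.0378 -0.    ] -0.0127
0.12 [ 0.0031  0.0566 -0.    ] -0.0191
0.16 [ 0.0056  0.0754 -0.    ] -0.0255
0.2 [ 0.0089  0.094  -0.0001] -0.0318
0.24 [ 1.300e-02  1.125e-01 -1.000e-04] -0.0382
0.28 [ 1.770e-02  1.308e-01 -1.000e-04] -0.0446
0.32 [ 2.320e-02  1.489e-01 -1.000e-04] -0.0509
0.36 [ 2.940e-02  1.668e-01 -1.000e-04] -0.0573
0.4 [ 3.640e-02  1.844e-01 -1.000e-04] -0.0637
```

```bash

python3 -m crank '[[0,0.0003,0.019,0,0,0,-0.0064],[0,0.0013,0.038,0,0,0,-0.0127],[0,0.003,0.0566,0,0,0,-0.019],[0,0.0056,0.0754,0,0,0,-0.0255],[0,0.009,0.094,0,0,0,-0.032],[0,0.013,0.1125,0,0,0,-0.038],[0,0.0177,0.131,0,0,0,-0.0446],[0,0.023,0.149,0,0,0,-0.051],[0,0.0263,0.158,0,0,0,-0.054],[0,0.0263,0.158,0,0,0,-0.054],[0,0.0263,0.158,0,0,0,-0.054],[0,0.0263,0.158,0,0,0,-0.054],[0,0.0263,0.158,0,0,0,-0.054]]'
python3 -c "
from h import *
rel([466,-18,83],26.2)
f,T=look()
g=vision.grab_frame('top');T=campose(g)
for k,z in {'pointer':30,'red_pin_mark':38,'yellow_pin_mark':38}.items():
    for r in spotter.place_of(k,'top')[:2]: print(k,r['score'],r['centre'],atz(g,T,r['centre'],z).round(1))
"
```

```text
clock: 12.5
tcp_pos: [467.0, -18.1, 83.3]
ee_rot: [3.059, 0.71, 0.001]
ft_force: [2.8, 1.0, -5.0]
opening: 23.4
gripper_force: 30.0
t [-0.0027 -0.0019  0.0011] w [ 0.0001 -0.0001 -0.0001] clk 12.5 tcp [467.  -18.1  83.3] q7 [-0.45 -0.88] F [ 2.8  1.  -5. ] M [ 0.14 -0.5   0.21] op 23.4
vise_base 0.96 [ 22.4 275.1] [593.   43.9   0. ]
swing_handle 0.8 [280.5 278.8] [464.9 -21.4  98. ]
red_pin_mark 0.38 [150.3, 237.0] [722.7 118.6  38. ]
yellow_pin_mark 0.38 [149.2, 282.7] [739.   -0.9  38. ]
```

```bash

python3 -m crank '[[1,0.0263,0.158,0,0,0,0],[1,0,0,0,0,0,0],[1,0,0,0,0,0,0],[1,0,0,0,0,0,0],[1,0,0,0,0,0,0],[1,0,0,-0.1,0,0,0],[1,0,0,-0.2,0,0,0],[1,0,0,-0.35,0,0,0],[1,0.05,0,-0.5,0,0,0],[1,0.15,0,-0.6,0,0,0],[1,0.3,0,-0.7,0,0,0],[1,0.44,0,-0.73,0,0,0],[1,0.56,0,-0.73,0,0,0],[1,0.56,0,-0.73,0,0,0],[1,0.56,0,-0.73,0,0,0],[1,0.56,0,-0.73,0,0,0]]' 
python3 -c "
from h import *
look('pics/w3.png')
rel([597,-70.5,135],70)
"
```

```text
clock: 14.53
tcp_pos: [617.6, 57.0, 301.9]
ee_rot: [3.058, 0.714, -0.001]
ft_force: [0.0, -0.3, -0.5]
opening: 92.2
gripper_force: 0.0
red [270  59  11  12 105] [ 64.4 275. ] [745.7 119.9  38. ]
yel [354 101  13  11  96] [106.2 360.7] [7.496e+02 4.000e-01 3.800e+01]
red_pin_mark 0.67 [ 62.5 274.5] [747.4 121.5  38. ]
yellow_pin_mark 0.57 [102.  362.4] [755.1   1.   38. ]
pointer 0.88 [ 90.  271.6] [717.4 110.9  30. ]
vise_base 0.65 [192.3 276.2] [594.6  43.9   0. ]
swing_handle 0.98 [314.  276.7] [468.3 -19.   98. ]
knob_grip 0.72 [263.7 371.4] [596.1 -70.9 143. ]
base rect [187.2, 41.1, 404.9, 337.0]
t [-0.2461  0.3487  0.5583] w [-0.000e+00 -1.000e-04 -1.218e-01] clk 15.03 tcp [617.1  55.9 302.5] q7 [-0.56 -1.08] F [-0.9  0.1  0.1] M [-0.09  0.1  -0.04] op 91.8
```

View pics/w3.png

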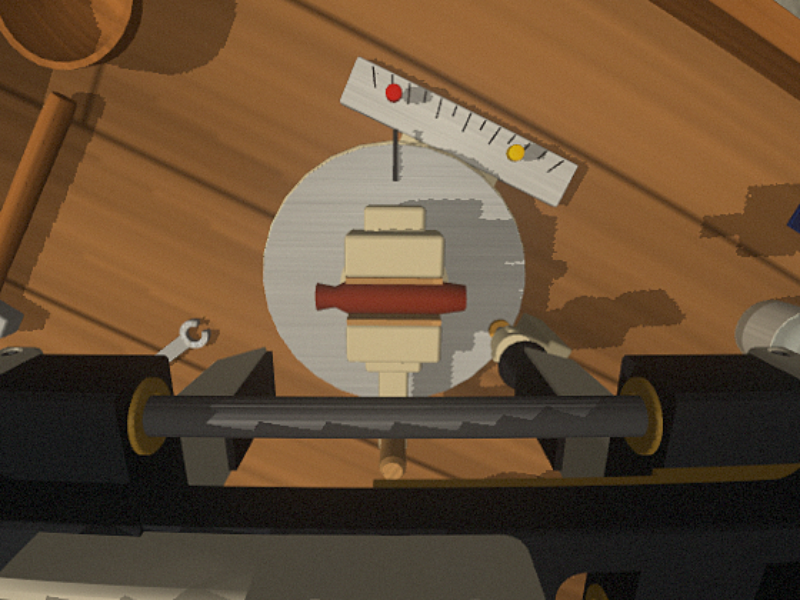

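The picture shows the pointer running (396,180) to (395,130), almost at the red pin (394,93). I'll work out the offset numerically.

```bash
python3 - <<'E'
from h import *
for _ in range(2): s=manip.observe();f=vision.grab_frame('wrist')
T=campose(f,s);g=cv2.cvtColor(f["img"],cv2.COLOR_BGR2GRAY).astype(float)
pts=[]
for r in range(88,132,3):
    w=g[r,262:292];b=np.clip(np.median(w)-30-w,0,None)
    if b.sum()>20: pts.append([r,262+(b*np.arange(30)).sum()/b.sum()])
pts=np.array(pts);print(pts.round(1).tolist())
W=np.array([atz(f,T,p,32)[:2] for p in pts]);vx,vy,x0,y0=cv2.fitLine(W.astype(np.float32),cv2.DIST_HUBER,0,.01,.01).ravel()
if vx<0:vx,vy=-vx,-vy
P=atz(f,T,[64.4,275.0],36)[:2]
C=np.array([594,44.3]);m=W.mean(0);d=(m-C)/np.hypot(*(m-C))
for n,o,v in(("line",np.array([x0,y0]),np.array([vx,vy])),("axis",C,d)):
    print(n,np.arctan2(v[1],v[0]),"pin off",v[0]*(P-o)[1]-v[1]*(P-o)[0])
H=np.array([466.8,-20]);d=(m-H)/np.hypot(*(m-H));print("handle line off",d[0]*(P-m)[1]-d[1]*(P-m)[0], np.arctan2(d[1],d[0]))
E
```

```text
[[88.0, 266.6], [94.0, 276.5], [97.0, 276.3], [100.0, 275.4], [103.0, 276.7], [106.0, 276.5], [109.0, 276.6], [112.0, 276.7], [115.0, 276.5], [118.0, 276.7], [121.0, 276.4], [124.0, 276.8], [127.0, 276.4]]
line 0.47217143 pin off 1.0033943666371812
axis 0.4589893870983937 pin off 0.7644460444362551
handle line off 0.5014441567312531 0.46394285488370013
```

Pointer is within about 1 mm of the red pin line. Now back to the knob.

```bash

python3 -m crank '[[1,-0.246,0.345,0.1,0,0,-0.122],[1,-0.246,0.345,0.2,0,0,-0.122],[1,-0.246,0.345,0.25,0,0,-0.122],[1,-0.246,0.345,0.25,0,0,-0.122],[1,-0.246,0.345,0.25,0,0,-0.122],[1,-0.246,0.345,0.25,0,0,-0.122],[1,-0.246,0.345,0.25,0,0,-0.122],[1,-0.246,0.345,0.25,0,0,-0.122],[1,-0.246,0.345,0.25,0,0,-0.122],[1,-0.246,0.345,0.25,0,0,-0.122]]'
python3 -c "
from h import *
rel([597,-69.3,134.5],70.6)"
```

```text
clock: 15.97
tcp_pos: [596.9, -69.0, 227.5]
ee_rot: [2.574, 1.801, 0.0]
ft_force: [0.7, -1.0, 0.1]
opening: 91.8
gripper_force: 0.0
t [-0.0008  0.0004  0.31  ] w [ 0.0001 -0.     -0.0018] clk 15.97 tcp [596.9 -69.  227.5] q7 [-0.26 -0.16] F [ 0.7 -1.   0.1] M [-0.13  0.12 -0.04] op 91.8
```

```bash

python3 -m crank '[[1,0,0,0.1,0,0,-0.0018],[1,0,0,0.2,0,0,-0.0018],[1,0,0,0.27,0,0,-0.0018],[1,0,0,0.31,0,0,-0.0018],[0,0,0,0.31,0,0,-0.0018],[0,0,0,0.31,0,0,-0.0018],[0,0,0,0.31,0,0,-0.0018],[0,0,0,0.31,0,0,-0.0018],[0,0,0,0.31,0,0,-0.0018],[0,0,0,0.31,0,0,-0.0018],[0,0,0,0.31,0,0,-0.0018],[0,0,0,0.31,0,0,-0.0018],[0,0,0,0.31,0,0,-0.0018],[0,0,0,0.31,0,0,-0.0018],[0,0,0,0.31,0,0,-0.0018],[0,0,0,0.31,0,0,-0.0018],[0,0,0,0.31,0,0,-0.0018],[0,0,0,0.31,0,0,-0.0018],[0,0,0,0.31,0,0,-0.0018]]'
cat >> h.py <<'E'
def tq():
    M=[];
    for _ in range(4):
        s=manip.observe();M.append(s["ft_torque"]);vision.grab_frame("wrist")
    r=s["ee_rot"];yaw=np.degrees(2*np.arctan2(r[1],r[0]))%360
    print("clk",round(s["clock"],2),"yaw",round(yaw,2),"M",np.mean(M,0).round(3),"sd",np.std(M,0)[2].round(3),"F",s["ft_force"].round(1),"op",round(s["opening"],1),"tcp",s["tcp_pos"].round(1))
E
python3 -c "
from h import *
tq()"
```

```text
clock: 17.55
tcp_pos: [596.8, -69.4, 134.3]
ee_rot: [2.562, 1.818, 0.0]
ft_force: [0.1, 0.1, -0.1]
opening: 13.7
gripper_force: 30.0
clk 17.7 yaw 70.73 M [-0.145 -0.075 -0.047] sd 0.024 F [-0.5  0.7 -1.1] op 13.8 tcp [596.8 -69.4 134.3]
```

```bash

python3 -m crank '[[0,0,0,0,0,0,0.018],[0,0,0,0,0,0,0.036],[0,0,0,0,0,0,0.036]]' | head -1; python3 -c "from h import *; tq()"
python3 -m crank '[[0,0,0,0,0,0,0.01],[0,0,0,0,0,0,0.02],[0,0,0,0,0,0,0.02]]'| head -1; python3 -c "from h import *; tq()"
python3 -m crank '[[0,0,0,0,0,0,0.01],[0,0,0,0,0,0,0.02],[0,0,0,0,0,0,0.02]]'| head -1; python3 -c "from h import *; tq()"
python3 -m crank '[[0,0,0,0,0,0,0.01],[0,0,0,0,0,0,0.02],[0,0,0,0,0,0,0.02]]'| head -1; python3 -c "from h import *; tq()"
```

```text
clock: 18.0
clk 18.15 yaw 57.99 M [-0.267 -0.214 -0.05 ] sd 0.037 F [ 1.2 -0.7 -1.9] op 13.7 tcp [596.9 -69.5 134.3]
clock: 18.45
clk 18.6 yaw 50.75 M [-0.298 -0.349 -0.041] sd 0.025 F [ 2.1 -1.1 -3.1] op 14.0 tcp [596.9 -69.5 134.3]
clock: 18.9
clk 19.05 yaw 43.54 M [-0.4   -0.554 -0.091] sd 0.023 F [ 3.5 -2.4 -3.4] op 13.7 tcp [596.9 -69.5 134.3]
clock: 19.35
clk 19.5 yaw 36.33 M [-0.535 -0.709 -0.052] sd 0.012 F [ 4.3 -2.7 -5.3] op 13.7 tcp [596.9 -69.5 134.3]
```

```bash

for i in 1; do :; done
python3 -m crank '[[0,0,0,0,0,0,0.01],[0,0,0,0,0,0,0.015],[0,0,0,0,0,0,0.015]]'| head -1; python3 -c "from h import *; tq()"
python3 -m crank '[[0,0,0,0,0,0,0.01],[0,0,0,0,0,0,0.015],[0,0,0,0,0,0,0.015]]'| head -1; python3 -c "from h import *; tq()"
python3 -m crank '[[0,0,0,0,0,0,0.01],[0,0,0,0,0,0,0.015],[0,0,0,0,0,0,0.015]]'| head -1; python3 -c "from h import *; tq()"
```

```text
clock: 19.8
clk 19.95 yaw 30.9 M [-0.623 -0.877 -0.019] sd 0.023 F [ 4.9 -3.1 -5.1] op 13.5 tcp [596.9 -69.5 134.4]
clock: 20.25
clk 20.4 yaw 25.5 M [-0.662 -0.878 -0.082] sd 0.028 F [ 4.5 -2.6 -5.6] op 13.9 tcp [596.9 -69.6 134.3]
clock: 20.7
clk 20.85 yaw 20.1 M [-0.694 -0.9   -0.052] sd 0.042 F [ 5.2 -2.9 -5.8] op 13.9 tcp [596.9 -69.6 134.3]
```

```bash

python3 -m crank '[[0,0,0,0,0,0,0.01],[0,0,0,0,0,0,0.015],[0,0,0,0,0,0,0.015]]'| head -1; python3 -c "from h import *; tq()"
python3 -m crank '[[0,0,0,0,0,0,0.01],[0,0,0,0,0,0,0.015],[0,0,0,0,0,0,0.015]]'| head -1; python3 -c "from h import *; tq();print(manip.observe()['effort'].round(3))"
python3 -m crank '[[0,0,0,0,0,0,0.01],[0,0,0,0,0,0,0.015],[0,0,0,0,0,0,0.015]]'| head -1; python3 -c "from h import *; tq();print(manip.observe()['effort'].round(3))"
```

```text
clock: 21.15
clk 21.3 yaw 14.71 M [-0.734 -0.858 -0.016] sd 0.025 F [ 4.9 -3.1 -4.9] op 13.9 tcp [597.  -69.6 134.4]
clock: 21.6
clk 21.75 yaw 9.31 M [-0.731 -0.806  0.039] sd 0.03 F [ 4.1 -2.8 -4.6] op 14.3 tcp [596.9 -69.7 134.4]
[-1.5220e+00 -6.4081e+01  1.0464e+01 -2.4852e+01 -3.8300e-01  1.8550e+00
 -4.3000e-02]
clock: 22.05
clk 22.2 yaw 3.91 M [-0.752 -0.753  0.108] sd 0.021 F [ 4.  -4.1 -4.4] op 13.6 tcp [597.  -69.7 134.5]
[ -1.545 -63.655  10.882 -24.691  -0.455   1.81   -0.115]
```

```bash

python3 -m crank '[[0,0,0,0,0,0,0.01],[0,0,0,0,0,0,0.015],[0,0,0,0,0,0,0.015]]'| head -1; python3 -c "from h import *; tq();print(manip.observe()['effort'][6].round(3))"
python3 -m crank '[[0,0,0,0,0,0,0.01],[0,0,0,0,0,0,0.015],[0,0,0,0,0,0,0.015]]'| head -1; python3 -c "from h import *; tq();print(manip.observe()['effort'][6].round(3))"
```

```text
clock: 22.5
clk 22.65 yaw 358.52 M [-0.782 -0.711  0.16 ] sd 0.039 F [ 3.1 -3.6 -2.9] op 13.8 tcp [597.  -69.7 134.5]
-0.182
clock: 22.95
clk 23.1 yaw 353.12 M [-0.824 -0.64   0.182] sd 0.034 F [ 4.  -3.9 -2.6] op 13.7 tcp [597.  -69.7 134.6]
-0.193
```

```bash

python3 -m crank '[[0,0,0,0,0,0,0.01],[0,0,0,0,0,0,0.02],[0,0,0,0,0,0,0.0245],[0,0,0,0,0,0,0.0245],[0,0,0,0,0,0,0.0245],[0,0,0,0,0,0,0.0245],[0,0,0,0,0,0,0.0245]]'| head -1; python3 -c "from h import *; tq();print(manip.observe()['effort'][6].round(3))"
```

```text
clock: 23.73
clk 23.88 yaw 344.31 M [-0.897 -0.585  0.425] sd 0.017 F [ 3.7 -4.3 -1. ] op 14.4 tcp [597.  -69.8 134.6]
-0.406
```

```bash
python3 -c "
from h import *
tq();tq();s=manip.observe();print(s['effort'].round(3),s['qpos'].round(4),s['qd'].round(4))"
```

```text
clk 24.08 yaw 344.31 M [-0.894 -0.587  0.388] sd 0.014 F [ 3.6 -3.9 -1.2] op 13.9 tcp [597.  -69.8 134.6]
clk 24.28 yaw 344.32 M [-0.889 -0.572  0.41 ] sd 0.038 F [ 3.6 -4.5 -1.1] op 14.0 tcp [596.9 -69.8 134.6]
[ -1.743 -61.867  12.133 -23.849  -0.835   1.683  -0.406] [-0.4899  0.5809  0.7803  1.7869 -0.4847  0.9754 -1.3563] [-0.0011 -0.0018 -0.0001  0.0009  0.0001  0.0011  0.0002]
```

```bash

python3 -m crank '[[0,0,0,0,0,0,-0.004],[0,0,0,0,0,0,-0.004],[0,0,0,0,0,0,-0.004]]'| head -1; python3 -c "from h import *; tq()"
```

```text
clock: 24.58
clk 24.73 yaw 345.72 M [-0.88  -0.602  0.264] sd 0.039 F [ 3.7 -3.2 -1.3] op 13.7 tcp [596.9 -69.8 134.6]
```

A 1.4° back-step dropped the torque by about 0.14 N m, which is the screw's friction reversing. The clamp torque is therefore about 0.32 N m, or about 35° past the touch. Releasing.

```bash

python3 -m crank '[[1,0,0,0,0,0,0],[1,0,0,0,0,0,0],[1,0,0,0,0,0,0],[1,0,0,0,0,0,0],[1,0,0,0,0,0,0],[1,0,0,-0.05,0,0,0],[1,0,0,-0.15,0,0,0],[1,0,0,-0.3,0,0,0],[1,0.04,-0.2,-0.45,0,0,0.02],[1,0.05,-0.43,-0.55,0,0,0.04],[1,0.05,-0.43,-0.55,0,0,0.06],[1,0.05,-0.43,-0.55,0,0,0.06],[1,0.05,-0.43,-0.55,0,0,0.06],[1,0.05,-0.43,-0.55,0,0,0.06]]'
python3 - <<'E'
from h import *
f,T=look('pics/w4.png')
E
```

```text
clock: 25.95
tcp_pos: [643.8, 53.9, 299.4]
ee_rot: [2.99, -0.964, 0.001]
ft_force: [-0.4, -0.7, -0.2]
opening: 91.8
gripper_force: 0.0
red [182 143  10  11  88] [148.1 186.6] [746.  119.4  38. ]
yel [254  83  10  12  98] [ 88.2 258.5] [ 7.497e+02 -4.000e-01  3.800e+01]
red_pin_mark 0.45 [146.9 187.1] [746.8 117.8  38. ]
yellow_pin_mark 0.42 [ 84.6 262. ] [750.5  -6.4  38. ]
pointer 0.77 [159.5 208.9] [717.5 106.9  30. ]
pointer 0.58 [152.3 371.6] [597.9 -74.4  30. ]
vise_base 0.69 [201.7 299. ] [592.1  45.3   0. ]
knob_grip 0.76 [166.4 400.4] [596.5 -68.8 143. ]
base rect [161.7, 47.4, 393.1, 280.2]
```

View pics/w4.png

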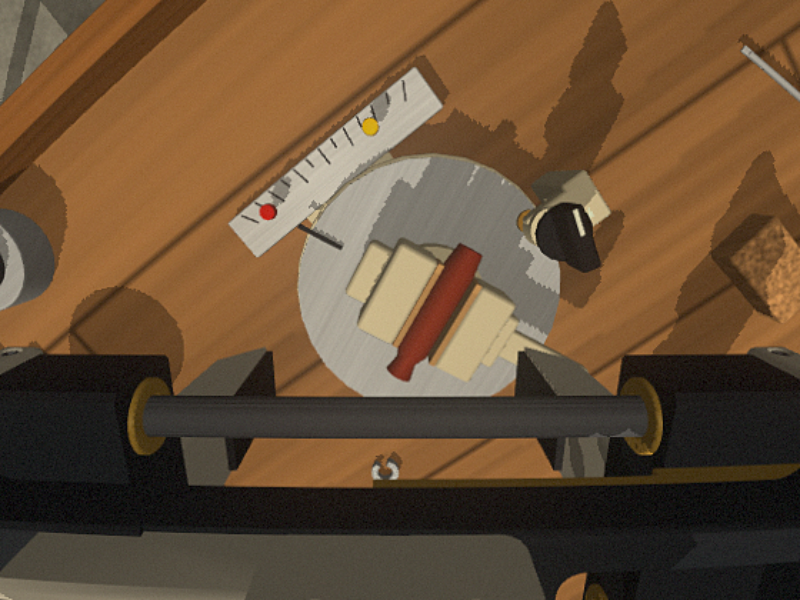

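The picture shows the pointer, (343,247) to (300,226), extending straight to the red pin at (268,211), with the gripper free. Handing in.

```bash
python3 -c "
from bench import manip
print(manip.hand_in())"
```

```text
the job is handed in; nothing more can be done
None
```

The job is handed in, with no verdict returned: the pointer lines up with the red pin to about 1 mm, the knob is done up to roughly 35° past the bite (estimated from the torque I felt), and the gripper is clear.

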